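Pack the charged tool batteries for the van and put the rest on charge

ROBOT

A 6-joint arm with a two-finger parallel gripper is mounted at the origin on the work surface. World frame = base frame: x ahead of the robot, y to its left, z up, the work surface at z = 0. Lengths are in mm, angles in rad, forces in N, time in s.
With the tool pointing down it reaches from about 400 to 925 mm from the base axis. Payload 12.5 kg.
Tool frame: the origin (TCP) lies midway between the tips of the shut fingers; the grasp point (between the pads) lies 19 mm behind it; z points along the fingers, y is the line along which they close (so a half turn about z gives the same grasp; the last joint's range is limited). The gripper opens to 95 mm and grips with 3 to 60 N. Pads are 20 mm wide; open, the fingers measure 119 mm over their backs; the gripper's body (75 mm by 180 mm) begins 59 mm behind the grasp point.
Start: joints at [-1.26, 0.491, 1.559, -0, 1.092, -0.106], TCP at [253.047, -571.502, 214.661] pointing down, gripper open.
Joint ranges: [-3.1, 3.1], [-0.84, 2.19], [0.05, 2.79], [-1.13, 4.28], [0.06, 2.93], [-2.69, 2.69]. Speed limits (rad/s): [2.22, 2.22, 2.79, 3.14, 3.14, 3.14].

INTERFACE

Orientations are given as [roll, pitch, yaw] about the fixed x, y, z axes, in that order (R = Rz(yaw) Ry(pitch) Rx(roll)).
In Python, from cell import env gives the robot as it stands.
- The arm moves only by the tool carry_out, never from a script. Its argument "series" is a list of rows, each a list of 4 numbers: the shift along the world's x, y, z normalised to -1 to 1, where 1 is 5 cm, then the turn about the world's z normalised to -1 to 1, where 1 is 6 degrees. In form: [[x, y, z, turn], ...]. A call has exactly 5 rows; each row shifts and turns the commanded pose from where the row before left it; what a row does not reach is not made up. A row lasts 1/10 s, in which the tool goes at most 50 mm and 8.59 degrees, less where a joint would pass 70% of its speed; a pose out of reach is approached as far as the arm can. A call with a number of a shift or a turn outside -1 to 1 is refused whole. A call with a gripper value outside its range is refused whole. "fingers" is the closure, from -1 (fully open) to 1 (shut), set as the call begins (left out, the last holds). The fingers move at their own pace and stop on an object; the grip force is fixed at half the most. Time passes only in rows, so rows that do not move let the fingers close, or fill a call up. It gives the time, the measured TCP pose, the force, the opening and the grip force at its end, in the units of the state.
- env.state(): the state, without advancing time (a new reading comes with each control period).
- env.read_camera(name): name is "side" or "top"; returns the picture (384x512x3 uint8, red, green, blue); there is no depth.
- env.calibration(name): a dict with "K" (3x3 intrinsics, pixels), "pose" (4x4, takes a point from camera to world coordinates). Camera axes: x right, y down, z forward; pixel columns grow to the right and rows downward; lengths in mm; the calibration is good to about 2 mm. A picture is of the moment at which its call begins. calibration takes no time and is no camera call.
- env.job_done(): hands the job in; it is judged then, once.
Trained networks look in the newest picture that a camera, given by its name, has taken for a name from the list of things; names that differ only in an ending like _2 or _b are one class to them, and where a whole thing is asked for, a point or a joint stands for the part that bears it (a point fixed in the world has none). Each returns a list of dicts, best first, with "conf" (0 to 1); they miss things now and then, are a little off and sometimes report something else, mostly with a low value. They report only what shows in the picture. A call takes as long as a camera call. They do not tell look-alikes from the thing itself.
- env.look_for(camera, label): "position" ([row, column] as shares, 0 to 1, of the picture: columns of its width, rows of its height, amid what is visible of it).
The state is a dict: "t": time; "joints": joint angles; "qvel": joint speeds; "tau": joint torques, N m; "eef_pos": TCP position; "tcp_rot": TCP orientation; "ft_force": force on the tool from outside, world axes, zero at the start; "moment": the same for the moment, N m; "opening": opening from 0.0 (shut) to 1.0 (fully open); "grip_force": force on a finger pad.
Only numpy, scipy, OpenCV 4.12 (cv2) and the standard library are available. Lean on these libraries where they do the work, as an engineer would, in place of code of your own. Each camera call takes 0.05 s, during which the arm holds its last target. There are 200 camera calls.

TASK

Load every battery pack that is seated in a charger bay into the carry tray, upright end to end in one row starting hard against its fixed end plate, then bring the sliding stop up snug against the last pack and clamp its knob so that nothing can shift in the van; the stop stands clamped somewhere along the tray, so free it before you slide it. A pack lying skew on top of a bay has made no contact and has not charged: seat it squarely down in a bay, and likewise seat every pack waiting on the rubber mat in a free bay. Leave the multimeter, screwdriver and spray can alone.

Things in the scene. Friction and masses are not known exactly. Their poses are not given: they have to be found in the camera images.
- pack1: battery pack, dark plastic block 84 long (its x), 52 wide (its y), 56 mm high, 0.3 to 0.43 kg, all alike, grasp across the 52 mm. Origin: centre of underside, z up. May be absent (None). At the start: seated in a bay (origin 12 mm below the bay's point, square with it), or skew on the deck over a bay (origin level with the deck, turned 0.27 to 0.42 rad), or waiting on the mat
- pack2: battery pack, dark plastic block 84 long (its x), 52 wide (its y), 56 mm high, 0.3 to 0.43 kg, all alike, grasp across the 52 mm. Origin: centre of underside, z up. May be absent (None). At the start: seated in a bay (origin 12 mm below the bay's point, square with it), or skew on the deck over a bay (origin level with the deck, turned 0.27 to 0.42 rad), or waiting on the mat
- pack3: battery pack, dark plastic block 84 long (its x), 52 wide (its y), 56 mm high, 0.3 to 0.43 kg, all alike, grasp across the 52 mm. Origin: centre of underside, z up. May be absent (None). At the start: seated in a bay (origin 12 mm below the bay's point, square with it), or skew on the deck over a bay (origin level with the deck, turned 0.27 to 0.42 rad), or waiting on the mat
- pack4: battery pack, dark plastic block 84 long (its x), 52 wide (its y), 56 mm high, 0.3 to 0.43 kg, all alike, grasp across the 52 mm. Origin: centre of underside, z up. May be absent (None). At the start: seated in a bay (origin 12 mm below the bay's point, square with it), or skew on the deck over a bay (origin level with the deck, turned 0.27 to 0.42 rad), or waiting on the mat
- pack5: battery pack, dark plastic block 84 long (its x), 52 wide (its y), 56 mm high, 0.3 to 0.43 kg, all alike, grasp across the 52 mm. Origin: centre of underside, z up. May be absent (None). At the start: seated in a bay (origin 12 mm below the bay's point, square with it), or skew on the deck over a bay (origin level with the deck, turned 0.27 to 0.42 rad), or waiting on the mat
- pack6: battery pack, dark plastic block 84 long (its x), 52 wide (its y), 56 mm high, 0.3 to 0.43 kg, all alike, grasp across the 52 mm. Origin: centre of underside, z up. May be absent (None). At the start: seated in a bay (origin 12 mm below the bay's point, square with it), or skew on the deck over a bay (origin level with the deck, turned 0.27 to 0.42 rad), or waiting on the mat
- charger: fixed grey four-bay charger, deck 114 x 386 mm (its x, y), 38 mm high, plus a 20 mm deep, 26 mm high control front on its -x side. Origin: centre of the deck's footprint on the table. Bays in a row along its y, 92 mm apart, each a well 88 (x) by 58 (y) by 12 mm deep: a seated pack lies along the charger's x (either way round), 2 mm play each end, 3 mm each side, 44 mm of it above the deck
- bay0 (a point): centre of bay 0's mouth, level with the deck (38 mm above the table); axes as the charger. Bay 0 is at the charger's -y end
- bay1 (a point): centre of bay 1's mouth, level with the deck (38 mm above the table); axes as the charger. Bay 0 is at the charger's -y end
- bay2 (a point): centre of bay 2's mouth, level with the deck (38 mm above the table); axes as the charger. Bay 0 is at the charger's -y end
- bay3 (a point): centre of bay 3's mouth, level with the deck (38 mm above the table); axes as the charger. Bay 0 is at the charger's -y end
- tray: fixed aluminium carry tray: a straight open channel along its x, 58 mm wide inside between side walls 4 mm thick that stand 10 mm above the floor; floor 4 mm above the table, 385 mm long inside; 50 mm high fixed end plate at its -x end, 26 mm high plate at its +x end. Origin: centre of its underside
- tray_end (a point): on the channel floor, middle of the inner face of the fixed end plate; x points along the channel towards the stop, z up
- stop (a joint): sliding end stop in the channel: value = clear distance in m from the fixed end plate to the stop's face, 0 to 0.30. Freed it slides with 1.5 N (e.g. led by its knob); clamped it holds about 60 N. A 46 mm high steel face plate with a block behind it, in all 80 mm long, 54 mm wide; block top 26 mm above the channel floor
- stop_face (a point): foot of the stop's face, on the channel floor's level and mid-line; packs bear against it from its -x side; axes as the tray
- knob (a joint): clamp knob on the stop, vertical axis: 0 = free, 1.4 = fully clamped, grows clockwise seen from above; it starts to bite at about 0.8, holds properly from 1.15, and stays where it is left; takes about 0.2 N m to turn
- knob_grip (a point): on the knob's axis, middle of its wing bar's height, 71 mm above the table, 45 mm behind the stop's face; the bar is 52 mm long, 12 mm thick and 22 mm high and lies along this point's x axis (along the channel at joint value 0); z up. Below the bar is a 20 mm round stem
- mat: fixed grey rubber mat 270 x 160 x 3 mm where packs wait to be charged; origin: centre of its underside
- meter: bystander: multimeter lying flat, 150 x 76 mm, 38 mm high; origin: centre of its underside
- screwdriver: bystander: screwdriver 180 mm long lying along its x; origin: underside
- cleaner: bystander: upright spray can, 52 mm diameter, 150 mm high; origin: centre of its underside
Not all that is in view belongs to the job. Leave any pink look-alike of the pack5 alone. What is shaped like the pack2 but white is not meant.

How it is judged (in metres and radians):
At the end, for the whole second after the job is handed in: Packs first seated in bays stand upright in a gapless row from the end plate (each within 8 mm of its place), the last within 7 mm of the stop's face, knob at 1.15 rad or more; the skew pack and those from the mat are down in bays (within 7 mm, 8 mm below the deck), all at rest ((x of pack1 in the frame of tray_end between 0.038 and 0.05 m or (x of pack1 in the frame of tray_end between 0.122 and 0.134 m and (x of pack2 in the frame of tray_end between 0.038 and 0.05 m or x of pack3 in the frame of tray_end between 0.038 and 0.05 m)) or (x of pack1 in the frame of tray_end between 0.206 and 0.218 m and (x of pack2 in the frame of tray_end between 0.122 and 0.134 m or x of pack3 in the frame of tray_end between 0.122 and 0.134 m))) and y of pack1 in the frame of tray_end between -0.007 and 0.007 m and z of each of pack1, pack2, pack3 in the frame of tray_end below 0.004 m and angle between each of pack1, pack2, pack3, pack4, pack5, pack6's own z axis and vertical below 0.08 rad and linear speed of each of pack1, pack2, pack3, pack4, pack5, pack6 below 0.02 m/s and (x of pack2 in the frame of tray_end between 0.038 and 0.05 m or (x of pack2 in the frame of tray_end between 0.122 and 0.134 m and (x of pack1 in the frame of tray_end between 0.038 and 0.05 m or x of pack3 in the frame of tray_end between 0.038 and 0.05 m)) or (x of pack2 in the frame of tray_end between 0.206 and 0.218 m and (x of pack1 in the frame of tray_end between 0.122 and 0.134 m or x of pack3 in the frame of tray_end between 0.122 and 0.134 m))) and y of pack2 in the frame of tray_end between -0.007 and 0.007 m and (x of pack3 in the frame of tray_end between 0.038 and 0.05 m or (x of pack3 in the frame of tray_end between 0.122 and 0.134 m and (x of pack1 in the frame of tray_end between 0.038 and 0.05 m or x of pack2 in the frame of tray_end between 0.038 and 0.05 m)) or (x of pack3 in the frame of tray_end between 0.206 and 0.218 m and (x of pack1 in the frame of tray_end between 0.122 and 0.134 m or x of pack2 in the frame of tray_end between 0.122 and 0.134 m))) and y of pack3 in the frame of tray_end between -0.007 and 0.007 m and (x of pack1 in the frame of stop_face between -0.049 and -0.037 m or x of pack2 in the frame of stop_face between -0.049 and -0.037 m or x of pack3 in the frame of stop_face between -0.049 and -0.037 m) and value of joint knob above 1.15 rad and ((horizontal distance between pack4 and bay0 below 0.007 m and z of pack4 in the frame of bay0 below -0.008 m) or (horizontal distance between pack4 and bay1 below 0.007 m and z of pack4 in the frame of bay1 below -0.008 m) or (horizontal distance between pack4 and bay2 below 0.007 m and z of pack4 in the frame of bay2 below -0.008 m) or (horizontal distance between pack4 and bay3 below 0.007 m and z of pack4 in the frame of bay3 below -0.008 m)) and ((horizontal distance between pack5 and bay0 below 0.007 m and z of pack5 in the frame of bay0 below -0.008 m) or (horizontal distance between pack5 and bay1 below 0.007 m and z of pack5 in the frame of bay1 below -0.008 m) or (horizontal distance between pack5 and bay2 below 0.007 m and z of pack5 in the frame of bay2 below -0.008 m) or (horizontal distance between pack5 and bay3 below 0.007 m and z of pack5 in the frame of bay3 below -0.008 m)) and ((horizontal distance between pack6 and bay0 below 0.007 m and z of pack6 in the frame of bay0 below -0.008 m) or (horizontal distance between pack6 and bay1 below 0.007 m and z of pack6 in the frame of bay1 below -0.008 m) or (horizontal distance between pack6 and bay2 below 0.007 m and z of pack6 in the frame of bay2 below -0.008 m) or (horizontal distance between pack6 and bay3 below 0.007 m and z of pack6 in the frame of bay3 below -0.008 m))); the robot touches nothing.
It fails at once if the multimeter is shifted by more than 30 mm or tipped (distance of meter from where it was at the start of the episode above 0.03 m).
It fails at once if the screwdriver is shifted by more than 30 mm or tipped (distance of screwdriver from where it was at the start of the episode above 0.03 m).
It fails at once if the spray can is shifted by more than 30 mm or tipped (distance of cleaner from where it was at the start of the episode above 0.03 m or angle between cleaner's own z axis and vertical above 0.5 rad).
It fails at once if the sliding stop is forced along (faster than 50 mm/s) while its knob is clamped (above 1.1 rad) (value of joint knob above 1.1 rad and (velocity of joint stop above 0.05 m/s or velocity of joint stop below -0.05 m/s)).
Of pack1, pack2, pack3, pack4 only 3 to 4 are there at a start; the rules pass over those that are not, and their reading is None.
Of pack5, pack6 only 1 to 2 are there at a start; the rules pass over those that are not, and their reading is None.
At some moment in a run one of pack5, pack6 may be knocked a few centimetres aside while the robot is not near it.
Once in a run the grip may slacken for a moment while it holds something.
It also fails if it takes over 210 s, if anything falls off the work surface, if the arm or the gripper's body presses on something with over 40 N, if the wrist force passes 120 N, or if a joint passes its speed limit or range.

## Working session

There is one attempt and no reset: what is moved stays moved. The work goes in short steps, Python scripts to look and compute and a tool call to move; the robot and the scene stay as the last step left them, time stands still between calls to the robot, and variables do not carry over. Pictures are saved under pics/ and viewed, at most 14 in all, crops included, and the job is handed in when it is done.

Besides the shell and the picture viewer there is one more tool, called after ">>>" as name(argument=value, ...) on one line, values as JSON. carry_out: Moves the arm, as the interface text tells. Its arguments: {"type":"object","properties":{"series":{"type":"array","items":{"type":"array","items":{"type":"number","minimum":-1,"maximum":1}}},"fingers":{"type":"number"}},"required":["series"]}

```bash
ls; mkdir -p pics; cat > h.py <<'E'
import numpy as np, cv2
from cell import env
def snap(cam,fn,crop=None,scale=1):
    im=env.read_camera(cam)
    if crop: r0,r1,c0,c1=crop; im=im[r0:r1,c0:c1]
    im=cv2.resize(im,None,fx=scale,fy=scale,interpolation=cv2.INTER_CUBIC)
    cv2.imwrite('pics/'+fn,im[:,:,::-1])
def px2w(cam,u,v,z):
    c=env.calibration(cam);K=np.array(c['K']);T=np.array(c['pose'])
    d=T[:3,:3]@np.linalg.inv(K)@np.array([u,v,1.]);o=T[:3,3]
    return o+d*(z-o[2])/d[2]
def w2px(cam,p):
    c=env.calibration(cam);K=np.array(c['K']);T=np.array(c['pose'])
    q=K@(T[:3,:3].T@(np.array(p,float)-T[:3,3]));return q[:2]/q[2]
E
python3 - <<'E'
from h import *
snap('top','t0.png',scale=1.5); snap('side','s0.png',scale=1.5)
for c in('top','side'):
    k=env.calibration(c); print(np.round(k['K'],1).tolist(),np.round(k['pose'],3).tolist())
for l in ['pack1','charger','tray','stop','knob','mat','meter','screwdriver','cleaner']:
    for d in env.look_for('top',l): print(l,round(d['conf'],2),np.round(np.array(d['position'])*[384,512],1))
s=env.state(); print(s['t'],s['opening'],s['eef_pos'],s['tcp_rot'])
E
```

```text
pics
[[484.0, 0.0, 256.6], [0.0, 484.0, 190.1], [0.0, 0.0, 1.0]] [[0.005, -0.99, 0.138, 288.766], [-1.0, -0.006, -0.007, 39.224], [0.008, -0.138, -0.99, 1515.248], [0.0, 0.0, 0.0, 1.0]]
[[408.0, 0.0, 255.9], [0.0, 408.0, 193.3], [0.0, 0.0, 1.0]] [[-0.999, -0.029, 0.023, 455.631], [-0.036, 0.6, -0.799, 903.095], [0.01, -0.799, -0.601, 740.19], [0.0, 0.0, 0.0, 1.0]]
pack1 0.96 [205.4 249.4]
pack1 0.95 [161.6 382.7]
pack1 0.88 [116.6 377.8]
pack1 0.84 [207.1 282.7]
pack1 0.69 [205.1 386.1]
pack1 0.63 [207.8 307.8]
charger 0.96 [212.8 257.6]
charger 0.45 [140.8 272.2]
tray 0.82 [139.8 268.9]
stop 0.68 [205.6 249.6]
stop 0.64 [136.6 236.3]
mat 0.55 [186.1 375.2]
meter 0.93 [207.9 132.6]
screwdriver 0.59 [217.1 161.8]
cleaner 0.88 [136.4 132. ]
0.55 0.9998941989645165 [ 253.02686256 -571.49441483  214.64146421] [ 3.14154945e+00 -1.63024785e-05  4.16734628e-01]
```

View pics/t0.png

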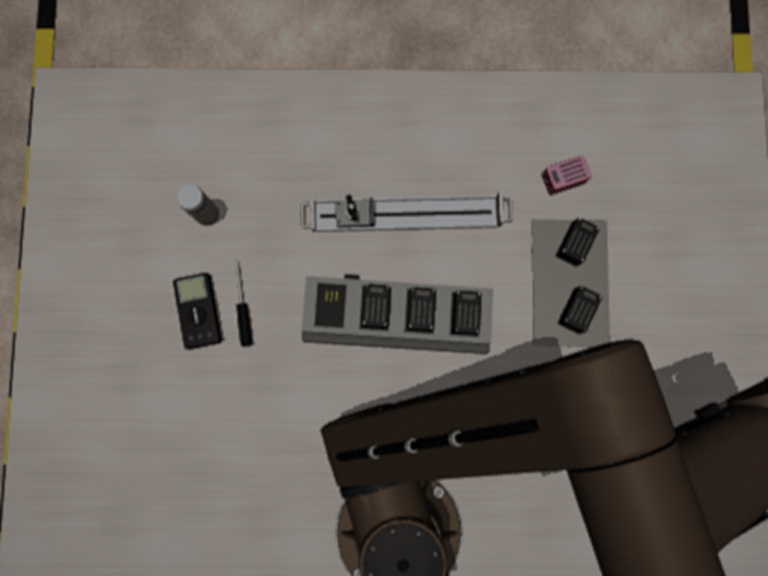

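View pics/s0.png

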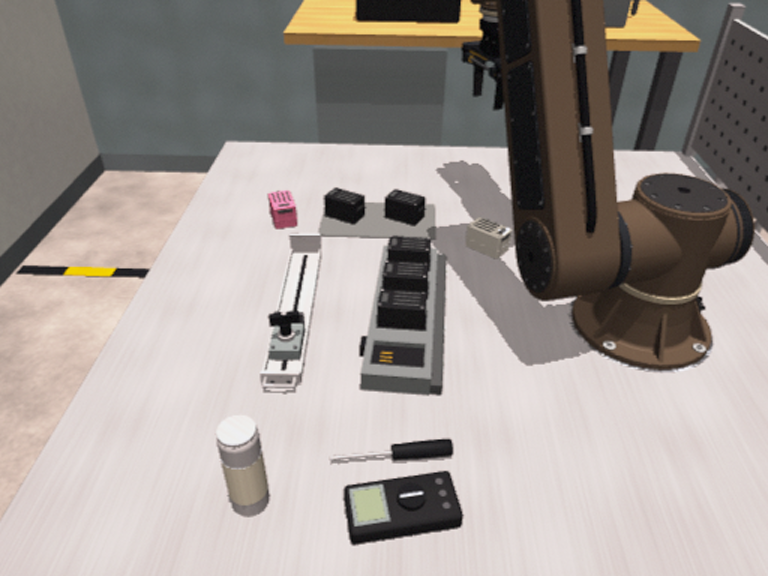

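The top view shows three packs in the charger at (249,205), (281,206) and (311,208) in native pixels, with the left bay (220,204) empty. Two dark packs are on the mat at (386,161) and (386,206), and a pink look-alike is at (378,116). The side view also shows a white look-alike at (326,157). The tall end plate is at the tray's right (-y) end. I'll enlarge this region to confirm the targets.

```bash
python3 - <<'E'
from h import *
snap('top','t1.png',(125,240,195,410),3.7)
E
```

```text
(no output)
```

View pics/t1.png

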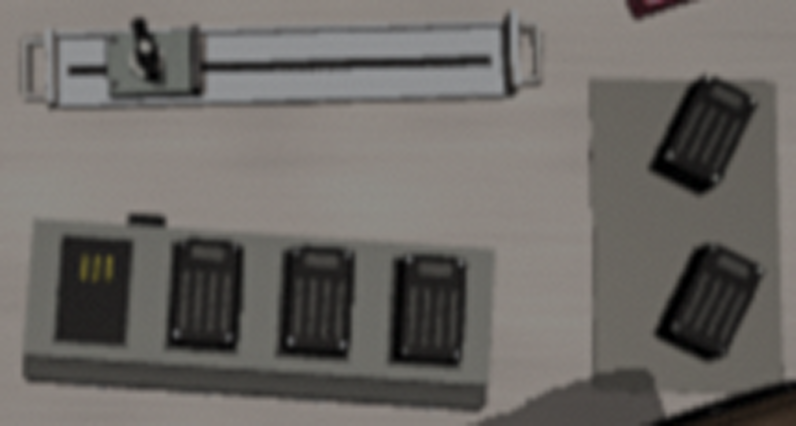

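Confirmed: all three charger packs sit square in their bays, so there is no skew pack. The two dark mat packs are the real ones. The pink pack is excluded, and the white one isn't needed. Next I'll fit the poses by matching outlines.

```bash
cat >> h.py <<'E'
from scipy.optimize import minimize
def rect(a,b,z,cx=0,cy=0): return np.array([[cx-a,cy-b,z],[cx+a,cy-b,z],[cx+a,cy+b,z],[cx-a,cy+b,z]],float)
def place(P,q):
    c,s=np.cos(q[2]),np.sin(q[2]); return np.c_[q[0]+c*P[:,0]-s*P[:,1],q[1]+s*P[:,0]+c*P[:,1],P[:,2]]
def proj(cam,P): return np.array([w2px(cam,p) for p in P])
def hull(cam,P): return cv2.convexHull(proj(cam,P).astype(np.float32))[:,0]
def box(z0,a=42,b=26,h=56): return np.r_[rect(a,b,z0),rect(a,b,z0+h)]
PK=lambda z:[('hull',box(z))]
CH=[('poly',rect(57,193,38))]+[('poly',rect(44,29,38,0,-138+92*i)) for i in range(4)]
TR=[('poly',rect(192.5,29,14)),]
def grads(im):
    g=cv2.GaussianBlur(im.astype(np.float32),(0,0),0.8)
    return cv2.Sobel(g,-1,1,0)/8,cv2.Sobel(g,-1,0,1)/8
def score(q,model,cam,G):
    tot=[]
    for kind,P in model:
        W=place(P,q); p=hull(cam,W) if kind=='hull' else proj(cam,W)
        for i in range(len(p)):
            a,b=p[i],p[(i+1)%len(p)]; L=np.linalg.norm(b-a)
            if L<3: continue
            n=np.array([-(b-a)[1],(b-a)[0]])/L; t=np.linspace(.05,.95,int(L*2))[:,None]
            s=(a+t*(b-a)).astype(np.float32)
            f=lambda g:cv2.remap(g,s[None,:,0].copy(),s[None,:,1].copy(),1)[0]
            d=np.abs(f(G[0])*n[0]+f(G[1])*n[1]).sum(-1); tot.append(np.minimum(d,60))
    return -np.concatenate(tot).mean()
def fit(q0,model,cam,im,span=6,fs=.06):
    G=grads(im);best=None
    for dx in(-span,0,span):
        for dy in(-span,0,span):
            for dt in(-fs,0,fs):
                q=np.array(q0)+[dx,dy,dt]; v=score(q,model,cam,G)
                if best is None or v<best[0]: best=(v,q)
    S=np.array([best[1]+d for d in([0,0,0],[4,0,0],[0,4,0],[0,0,.04])])
    r=minimize(score,best[1],(model,cam,G),method='Nelder-Mead',options=dict(initial_simplex=S,xatol=.02,fatol=.001,maxiter=250))
    return r.x,r.fun
E
cat > m.py <<'E'
from h import *
im=np.mean([env.read_camera('top') for _ in range(2)],0); sd=env.read_camera('side')
C=lambda u,v,z:px2w('top',195+u/3.7,125+v/3.7,z)[:2]
c=np.mean([C(35,220,38),C(494,250,38),C(487,385,38),C(25,355,38)],0)
inits={'charger':([*c,-.06],CH)}
d=C(494,250,38)-C(35,220,38); print('charger yaw edge',np.arctan2(-d[0],-d[1])*-1)
t=np.mean([C(55,38,14),C(510,25,14),C(510,97,14),C(55,107,14)],0)
inits['tray']=([*t,np.pi/2+.02],TR)
for n,u,v in(('b2',205,295),('b1',317,300),('b0',430,308)): inits[n]=([*C(u,v,82),-.06],PK(26))
for n,u,v in(('m1',708,135),('m2',715,300)): inits[n]=([*C(u,v,59),-.42],PK(3))
vis=cv2.resize(im[125:240,195:410].astype(np.uint8),None,fx=3.7,fy=3.7,interpolation=2)[:,:,::-1].copy()
for n,(q,m) in inits.items():
    x,f=fit(q,m,'top',im); x2,f2=fit(x,m,'side',sd,3,.02)
    print(n,np.round(x,3),round(f,1),'side',np.round(x2,3),round(f2,1))
    for k,P in m:
        W=place(P,x);p=hull('top',W) if k=='hull' else proj('top',W)
        cv2.polylines(vis,[np.int32((p+.5-[195,125])*3.7)],True,(0,0,255),1)
cv2.imwrite('pics/fit.png',vis)
print('stopface',C(203,30,50),C(200,90,50),'knob',C(146,50,71),C(138,20,82),C(152,78,82))
E
python3 m.py
```

```text
charger yaw edge -0.060179446300429464Traceback (most recent call last):
  File "m.py", line 13, in <module>
    x,f=fit(q,m,'top',im); x2,f2=fit(x,m,'side',sd,3,.02)
                                 ~~~^^^^^^^^^^^^^^^^^^^^^
  File "h.py", line 48, in fit
    r=minimize(score,best[1],(model,cam,G),method='Nelder-Mead',options=dict(initial_simplex=S,xatol=.02,fatol=.001,maxiter=250))
    res = _minimize_neldermead(fun, x0, args, callback, bounds=bounds,
                               **options)
    fxr = func(xr)
    fx = function(np.copy(x), *(wrapper_args + args))
  File "h.py", line 31, in score
    W=place(P,q); p=hull(cam,W) if kind=='hull' else proj(cam,W)
                                                     ~~~~^^^^^^^
  File "h.py", line 19, in proj
    def proj(cam,P): return np.array([w2px(cam,p) for p in P])
                                      ~~~~^^^^^^^
  File "h.py", line 13, in w2px
    c=env.calibration(cam);K=np.array(c['K']);T=np.array(c['pose'])
ValueError: time passes only in moves, steps and waits
```

```bash
python3 - <<'E'
s=open('h.py').read()
s=s.replace("from cell import env\n","from cell import env\n_C={}\ndef cal(n):\n    if n not in _C: _C[n]=env.calibration(n)\n    return _C[n]\n").replace("c=env.calibration(cam)","c=cal(cam)")
open('h.py','w').write(s)
E
python3 m.py
```

```text
charger yaw edge -0.060179446300429464
charger [ 4.45817e+02  1.63100e+00 -5.80000e-02] -46.3 side [ 4.44989e+02  3.79300e+00 -6.00000e-02] -45.5
tray [651.922 -10.993   1.58 ] -32.6 side [650.54  -12.112   1.587] -43.1
b2 [ 4.48262e+02  4.74650e+01 -6.50000e-02] -50.5 side [ 4.47454e+02  4.71790e+01 -6.40000e-02] -50.5
b1 [ 4.42812e+02 -4.33670e+01 -6.40000e-02] -58.2 side [ 4.42982e+02 -3.90460e+01 -8.00000e-02] -39.1
b0 [ 4.36486e+02 -1.34171e+02 -2.30000e-02] -58.5 side [ 4.34465e+02 -1.24410e+02 -8.70000e-02] -48.4
m1 [ 5.88608e+02 -3.70427e+02 -4.47000e-01] -57.6 side [ 5.88608e+02 -3.73427e+02 -4.67000e-01] -60.0
m2 [ 446.569 -370.534   -0.45 ] -58.0 side [ 446.569 -373.534   -0.47 ] -60.0
stopface [671.08176229  49.9405033 ] [619.59881862  52.11279407] knob [648.32759561  96.76079985] [670.80777917 103.1690198 ] [622.14936484  91.16064143]
```

View pics/fit.png

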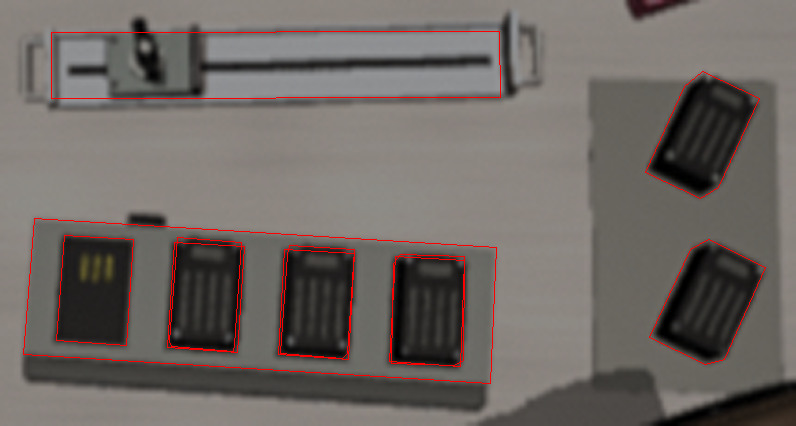

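>>> carry_out(series=[[0.4,0.67,0,-0.1],[0.4,0.67,0,-0.1],[0.4,0.67,0,-0.1],[0.4,0.67,0,-0.1],[0.4,0.67,0,-0.1]], fingers=-0.4)

```text
t: 1.4
eef_pos: [353.6, -402.6, 214.8]
tcp_rot: [3.141, -0.0, 0.364]
ft_force: [0.2, -1.0, -0.2]
opening: 0.706
grip_force: 0.0
```

>>> carry_out(series=[[0.4,0.67,0,-0.1],[0.4,0.67,0,-0.1],[0.4,0.67,0,-0.1],[0.4,0.67,0,-0.1],[0.4,0.67,0,-0.1]])

```text
t: 1.9
eef_pos: [453.7, -235.1, 214.9]
tcp_rot: [3.141, -0.0, 0.312]
ft_force: [0.3, -0.5, -0.1]
opening: 0.698
grip_force: 0.0
```

>>> carry_out(series=[[0.4,0.67,0,-0.1],[0.4,0.67,0,-0.1],[0.4,0.67,0,-0.1],[0.4,0.67,0,-0.1],[0.4,0.67,0,-0.1]])

```text
t: 2.4
eef_pos: [553.7, -67.5, 214.8]
tcp_rot: [3.141, -0.0, 0.259]
ft_force: [0.5, -0.7, -0.0]
opening: 0.699
grip_force: 0.0
```

>>> carry_out(series=[[0.4,0.67,0,-0.1],[0.4,0.67,0,-0.1],[0.4,0.67,0,-0.1],[0.4,0.67,0,0],[0,0,0,0]])

```text
t: 2.9
eef_pos: [634.4, 68.6, 214.2]
tcp_rot: [-3.141, -0.001, 0.232]
ft_force: [-0.7, -0.6, -1.1]
opening: 0.699
grip_force: 0.0
```

>>> carry_out(series=[[0.31,0.56,-0.4,0],[0,0,-0.8,0.1],[0,0,-0.8,0],[0,0,-0.7,0],[0,0,-0.3,0]], fingers=-0.2)

```text
t: 3.4
eef_pos: [647.0, 92.4, 61.6]
tcp_rot: [-3.141, 0.004, 0.238]
ft_force: [0.2, 0.5, 0.3]
opening: 0.598
grip_force: 0.0
```

>>> carry_out(series=[[0,0,0,0],[0,0,0,0],[0,0,0,0],[0,0,0,0],[0,0,0,0]], fingers=1)

```text
t: 3.9
eef_pos: [648.9, 93.2, 65.9]
tcp_rot: [3.142, -0.002, 0.239]
ft_force: [-3.4, 8.3, 6.1]
opening: 0.236
grip_force: 4.1
```

>>> carry_out(series=[[0,0,0,0],[0,0,0,0],[0,0,0,0],[0,0,0,0],[0,0,0,0]])

```text
t: 4.4
eef_pos: [648.0, 94.2, 65.7]
tcp_rot: [-3.14, 0.0, 0.239]
ft_force: [-5.2, 6.3, 8.0]
opening: 0.124
grip_force: 29.9
```

```bash
python3 - <<'E'
from h import *
s=env.state();print(s['ft_force'],s['moment'],s['joints'])
snap('side','s1.png',(140,280,150,300),4)
E
```

```text
[-5.24284156  6.32470145  8.02615382] [1.39277371 1.00326567 0.14878941] [0.04303172 0.69756772 1.61272309 0.00164286 0.83174656 1.37365331]
```

View pics/s1.png

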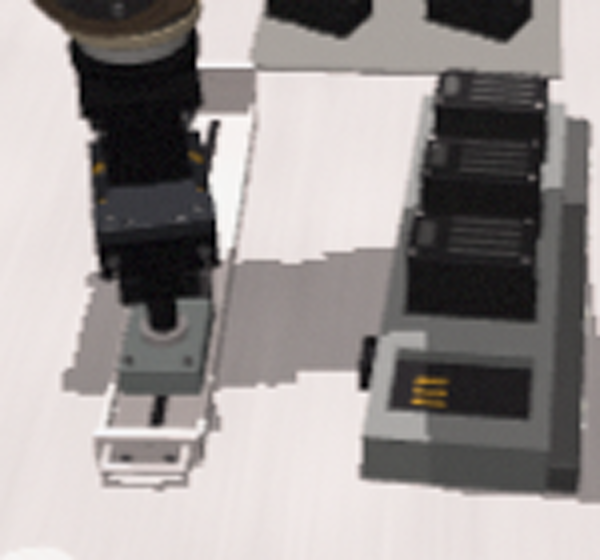

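The side view shows the gripper holding the knob bar (opening 11.8 mm, matching the 12 mm bar). Now I'll free it.

>>> carry_out(series=[[0,0,0,0.8],[0,0,0,0.8],[0,0,0,0.8],[0,0,0,0.8],[0,0,0,0.8]])

```text
t: 4.95
eef_pos: [648.2, 93.7, 65.7]
tcp_rot: [-3.141, -0.0, 0.661]
ft_force: [-4.8, 1.8, 6.7]
opening: 0.125
grip_force: 30.0
```

>>> carry_out(series=[[0,0,0,0.8],[0,0,0,0.8],[0,0,0,0.8],[0,0,0,0.8],[0,0,0,0.8]])

```text
t: 5.45
eef_pos: [648.7, 93.3, 65.7]
tcp_rot: [3.141, -0.001, 1.08]
ft_force: [-1.7, 1.7, 4.7]
opening: 0.125
grip_force: 30.0
```

>>> carry_out(series=[[0,0,0,0.8],[0,0,0,0.8],[0,0,0,0.8],[0,0,0,0.8],[0,0,0,0.8]])

```text
t: 5.95
eef_pos: [649.3, 93.1, 65.8]
tcp_rot: [3.139, -0.0, 1.499]
ft_force: [1.2, 0.0, 3.1]
opening: 0.125
grip_force: 30.0
```

>>> carry_out(series=[[0,0,0,0.8],[0,0,0,0],[0,0.16,0,0],[0,0.16,0,0],[-0.01,0.16,0,0]])

```text
t: 6.45
eef_pos: [648.7, 117.1, 65.7]
tcp_rot: [3.14, 0.0, 1.576]
ft_force: [2.0, -1.9, 6.5]
opening: 0.122
grip_force: 29.9
```

>>> carry_out(series=[[0,0.16,0,0],[0,0.16,0,0],[0,0,0,0],[0,0,0,0],[0,0,0,0]])

```text
t: 6.95
eef_pos: [648.3, 133.1, 65.2]
tcp_rot: [3.141, -0.0, 1.578]
ft_force: [0.2, 1.3, 6.7]
opening: 0.124
grip_force: 30.0
```

>>> carry_out(series=[[0,0,0,0],[0,0,0,0],[0,0,0.3,0],[0,0,0.8,0],[0,0,0.8,0]], fingers=-0.55)

```text
t: 7.45
eef_pos: [647.6, 132.8, 161.0]
tcp_rot: [-3.14, 0.0, 1.579]
ft_force: [-0.4, 0.3, 0.7]
opening: 0.489
grip_force: 0.0
```

>>> carry_out(series=[[-0.26,-0.34,0,-1],[-0.26,-0.34,0,-1],[-0.26,-0.34,0,-1],[-0.26,-0.34,0,-1],[-0.26,-0.34,0,-1]])

```text
t: 7.95
eef_pos: [582.4, 47.3, 160.6]
tcp_rot: [3.141, -0.0, 1.051]
ft_force: [1.3, -0.0, -0.4]
opening: 0.774
grip_force: 0.0
```

>>> carry_out(series=[[-0.26,-0.34,0,-1],[-0.26,-0.34,0,-1],[-0.26,-0.34,0,-1],[-0.26,-0.34,0,-1],[-0.26,-0.34,0,-1]])

```text
t: 8.45
eef_pos: [517.5, -37.7, 160.6]
tcp_rot: [3.141, -0.0, 0.527]
ft_force: [0.1, -0.3, -0.8]
opening: 0.771
grip_force: 0.0
```

>>> carry_out(series=[[-0.26,-0.34,0,-1],[-0.26,-0.34,0,-1],[-0.26,-0.34,0,-1],[-0.26,-0.34,0,-1],[-0.26,-0.34,0,-1]])

```text
t: 8.95
eef_pos: [452.5, -122.7, 160.5]
tcp_rot: [3.141, -0.001, 0.004]
ft_force: [0.2, 0.4, 0.3]
opening: 0.776
grip_force: 0.0
```

>>> carry_out(series=[[-0.26,-0.26,0,-0.6],[0,0,0,0],[0,0,0,0],[0,0,0,0],[0,0,0,0]])

```text
t: 9.45
eef_pos: [440.5, -134.5, 159.8]
tcp_rot: [3.141, -0.0, -0.053]
ft_force: [0.6, -0.5, 0.2]
opening: 0.772
grip_force: 0.0
```

>>> carry_out(series=[[-0.07,0,-0.6,-0.06],[0,0,-0.7,0],[0,0,-0.6,0],[0,0,-0.36,0],[0,0,0,0]])

```text
t: 9.95
eef_pos: [435.9, -134.2, 44.8]
tcp_rot: [-3.14, 0.004, -0.06]
ft_force: [-0.5, -0.4, 0.3]
opening: 0.775
grip_force: 0.0
```

>>> carry_out(series=[[0,0,0,0],[0,0,0,0],[0,0,0,0],[0,0,0,0],[0,0,0,0]], fingers=1)

```text
t: 10.45
eef_pos: [437.0, -135.1, 47.6]
tcp_rot: [3.141, -0.002, -0.061]
ft_force: [-0.2, 1.7, 8.9]
opening: 0.55
grip_force: 30.0
```

>>> carry_out(series=[[0,0,0,0],[0,0,0,0],[0,0,0,0],[0,0,0.2,0],[0,0,0.3,0]])

```text
t: 10.95
eef_pos: [436.1, -134.8, 72.0]
tcp_rot: [-3.141, 0.001, -0.061]
ft_force: [0.6, -0.4, -3.9]
opening: 0.545
grip_force: 30.0
```

>>> carry_out(series=[[0,0,0.5,0],[0,0,0.6,0],[0,0,0.4,0],[0,0,0,0],[0,0,0,0]])

```text
t: 11.45
eef_pos: [436.3, -134.9, 146.6]
tcp_rot: [3.141, -0.0, -0.061]
ft_force: [-0.8, 0.1, -4.5]
opening: 0.541
grip_force: 30.0
```

>>> carry_out(series=[[0.27,-0.03,0,0.98],[0.27,-0.03,0,0.98],[0.27,-0.03,0,0.98],[0.27,-0.03,0,0.98],[0.27,-0.03,0,0.98]])

```text
t: 11.95
eef_pos: [503.9, -142.3, 144.9]
tcp_rot: [-3.139, 0.002, 0.457]
ft_force: [-0.2, 0.3, -4.3]
opening: 0.54
grip_force: 30.0
```

>>> carry_out(series=[[0.27,-0.03,0,0.98],[0.27,-0.03,0,0.98],[0.27,-0.03,0,0.98],[0.27,-0.03,0,0.98],[0.27,-0.03,0,0.98]])

```text
t: 12.45
eef_pos: [571.3, -149.8, 144.6]
tcp_rot: [-3.139, 0.001, 0.97]
ft_force: [-0.3, -0.6, -2.5]
opening: 0.543
grip_force: 30.0
```

>>> carry_out(series=[[0.27,-0.03,0,0.98],[0.27,-0.03,0,0.98],[0.27,-0.03,0,0.98],[0.27,-0.03,0,0.98],[0.27,-0.03,0,0.98]])

```text
t: 12.95
eef_pos: [638.8, -157.3, 144.3]
tcp_rot: [-3.138, -0.001, 1.483]
ft_force: [0.5, 0.3, -4.2]
opening: 0.548
grip_force: 30.0
```

>>> carry_out(series=[[0.27,-0.02,0,0.98],[0,0,0,0],[0,0,0,0],[0,0,0,0],[0,0,0,0]])

```text
t: 13.45
eef_pos: [652.0, -158.4, 146.4]
tcp_rot: [-3.141, -0.0, 1.58]
ft_force: [0.1, 0.5, -3.7]
opening: 0.544
grip_force: 30.0
```

```bash
cat > held.py <<'E'
from h import *
# fit held pack silhouette top in the side/top view + stop face state
s=env.state(); p=s['eef_pos']; y=s['tcp_rot'][2]
im=np.mean([env.read_camera('top') for _ in range(2)],0)
print(np.round(p,1),round(y,3),round(s['opening'],3),fit([p[0],p[1],y],PK(p[2]-21),'side',env.read_camera('side'),4,.03))
E
python3 held.py; python3 -c "
from h import *
snap('side','s2.png',(100,280,140,320),3.3)"
```

```text
[ 652.  -158.4  146.4] 1.58 0.544 (array([ 652.59711511, -158.30146128,    1.56539964]), np.float64(-55.822391510009766))
```

View pics/s2.png

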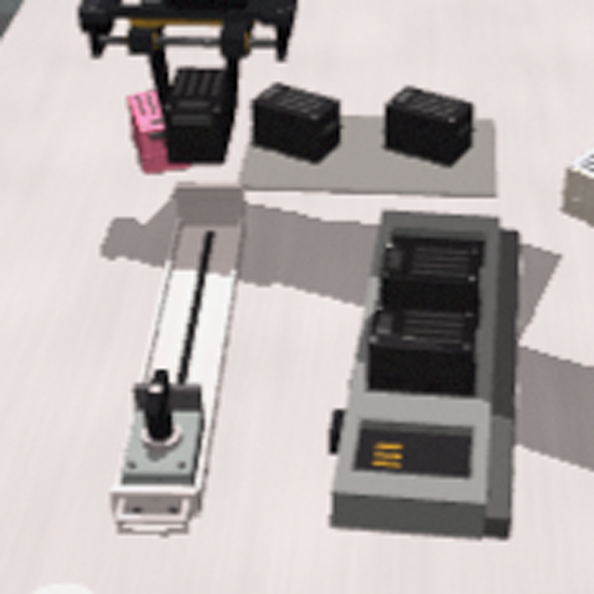

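The side view shows pack 1 held over the tray's end-plate end. The stop has slid to the near end and its knob lies along the channel. Next: check the end plate position and lower the pack.

```bash
python3 - <<'E'
from h import *
for u,v,z in((177,222,4),(243,226,4),(180,185,54),(243,190,54),(135,490,14),(205,495,14),(160,383,50)): print(u,v,px2w('side',140+u/3.3,100+v/3.3,z))
print(px2w('top',195+503/3.7,125+62/3.7,4),px2w('top',195+512/3.7,125+62/3.7,54))
E
```

```text
177 222 [ 691.99640303 -207.634589      4.        ]
243 226 [ 625.88511701 -203.7636766     4.        ]
180 185 [ 683.24276697 -196.68071584   54.        ]
243 190 [ 621.70111485 -190.74790452   54.        ]
135 490 [662.43425189 176.37928094  14.        ]
205 495 [608.70857538 179.27976798  14.        ]
160 383 [654.20385307  92.82182872  50.        ]
[ 656.41437496 -209.40351961    4.        ] [ 644.30013091 -208.71583242   54.        ]
```

>>> carry_out(series=[[0,0,-0.6,0],[0,0,-0.6,0],[0,0,-0.6,0],[0,0,-0.25,0],[0,0,0,0]])

```text
t: 14.15
eef_pos: [651.8, -158.3, 42.7]
tcp_rot: [-3.139, -0.001, 1.581]
ft_force: [-0.7, -0.5, -2.9]
opening: 0.545
grip_force: 30.0
```

>>> carry_out(series=[[0,0,-0.15,0],[0,0,-0.15,0],[0,0,0,0],[0,0,0,0],[0,0,0,0]])

```text
t: 14.65
eef_pos: [655.0, -158.7, 31.2]
tcp_rot: [3.135, 0.002, 1.582]
ft_force: [6.6, 1.4, -1.5]
opening: 0.544
grip_force: 29.9
```

>>> carry_out(series=[[0.04,0,0,0],[0,0,0,0],[0,0,0,0],[0,0,0,0],[0,0,0,0]])

```text
t: 15.15
eef_pos: [655.2, -158.6, 29.5]
tcp_rot: [3.14, 0.001, 1.581]
ft_force: [4.9, 0.9, -1.0]
opening: 0.544
grip_force: 30.0
```

>>> carry_out(series=[[0.03,0,0,0],[0,0,-0.04,0],[0,0,0,0],[0,0,0,0],[0,0,0,0]])

```text
t: 15.65
eef_pos: [655.7, -158.4, 27.0]
tcp_rot: [-3.141, -0.0, 1.581]
ft_force: [-0.2, 0.3, -4.6]
opening: 0.544
grip_force: 29.9
```

```bash
python3 -c "
from h import *
s=env.state();print(s['ft_force'],s['moment'],s['eef_pos'])
snap('side','s3.png',(110,200,160,270),6)"
```

```text
[-0.1802748   0.34422273 -4.58865498] [-0.02381822 -0.07150478 -0.02941238] [ 655.74822971 -158.44372757   26.95593637]
```

View pics/s3.png

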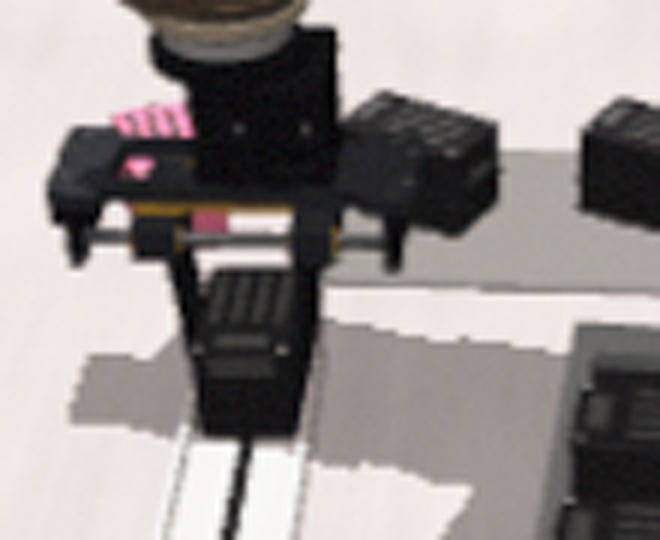

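The side view shows pack 1 inside the channel, hanging free between the walls. Next: lower it, nudge it towards the plate, and release.

>>> carry_out(series=[[0,0,-0.03,0],[0,-0.04,0,0],[0,-0.04,0,0],[0,-0.04,0,0],[0,0,0,0]])

```text
t: 16.2
eef_pos: [655.7, -162.7, 25.9]
tcp_rot: [-3.141, -0.002, 1.582]
ft_force: [-1.4, 13.2, 1.6]
opening: 0.545
grip_force: 30.0
```

>>> carry_out(series=[[0,0,0,0],[0,0,0,0],[0,0,0,0],[0,0,0,0],[0,0,0.4,0]], fingers=-0.55)

```text
t: 16.7
eef_pos: [654.8, -164.4, 43.7]
tcp_rot: [-3.138, -0.001, 1.581]
ft_force: [0.5, 0.4, -0.0]
opening: 0.77
grip_force: 0.0
```

>>> carry_out(series=[[0,0,0.8,0],[0,0,0.8,0],[0,0,0.6,0],[0,0,0,0],[0,0,0,0]])

```text
t: 17.2
eef_pos: [656.0, -164.6, 156.0]
tcp_rot: [3.141, 0.0, 1.581]
ft_force: [-0.4, 0.2, -0.8]
opening: 0.776
grip_force: 0.0
```

>>> carry_out(series=[[-0.27,0.15,0,-0.98],[-0.27,0.15,0,-0.98],[-0.27,0.15,0,-0.98],[-0.27,0.15,0,-0.98],[-0.27,0.15,0,-0.98]])

```text
t: 17.7
eef_pos: [587.3, -126.6, 154.0]
tcp_rot: [-3.139, 0.001, 1.064]
ft_force: [0.3, -0.1, 0.0]
opening: 0.775
grip_force: 0.0
```

>>> carry_out(series=[[-0.27,0.15,0,-0.98],[-0.27,0.15,0,-0.98],[-0.27,0.15,0,-0.98],[-0.27,0.15,0,-0.98],[-0.27,0.15,0,-0.98]])

```text
t: 18.2
eef_pos: [519.8, -89.1, 154.2]
tcp_rot: [-3.14, 0.002, 0.551]
ft_force: [0.1, 0.0, 0.2]
opening: 0.779
grip_force: 0.0
```

>>> carry_out(series=[[-0.27,0.15,0,-0.98],[-0.27,0.15,0,-0.98],[-0.27,0.15,0,-0.98],[-0.27,0.15,0,-0.98],[-0.27,0.15,0,-0.98]])

```text
t: 18.7
eef_pos: [452.3, -51.6, 154.4]
tcp_rot: [-3.141, 0.002, 0.037]
ft_force: [0.5, -0.3, 0.7]
opening: 0.775
grip_force: 0.0
```

>>> carry_out(series=[[-0.21,0.15,0,-0.98],[0,0,0,0],[0,0,-0.4,0],[0,0,-0.4,0],[0,0,0,0]])

```text
t: 19.2
eef_pos: [442.3, -44.5, 113.5]
tcp_rot: [-3.141, 0.004, -0.058]
ft_force: [-0.8, 0.0, 0.8]
opening: 0.773
grip_force: 0.0
```

>>> carry_out(series=[[0.01,0.02,-0.5,0],[0,0,-0.5,0],[0,0,-0.36,0],[0,0,0,0],[0,0,0,0]])

```text
t: 19.7
eef_pos: [443.9, -43.7, 48.1]
tcp_rot: [3.142, 0.0, -0.06]
ft_force: [0.7, 0.1, 0.5]
opening: 0.776
grip_force: 0.0
```

>>> carry_out(series=[[0,0,0,0],[0,0,0,0],[0,0,0,0],[0,0,0,0],[0,0,0,0]], fingers=1)

```text
t: 20.2
eef_pos: [443.8, -43.5, 48.2]
tcp_rot: [3.141, -0.001, -0.061]
ft_force: [-0.9, 0.9, 7.6]
opening: 0.548
grip_force: 30.0
```

>>> carry_out(series=[[0,0,0,0],[0,0,0,0],[0,0,0,0],[0,0,0.2,0],[0,0,0.3,0]])

```text
t: 20.7
eef_pos: [443.0, -43.4, 72.8]
tcp_rot: [-3.141, 0.002, -0.061]
ft_force: [0.1, -0.6, -3.2]
opening: 0.546
grip_force: 30.0
```

>>> carry_out(series=[[0,0,0.5,0],[0,0,0.6,0],[0,0,0.4,0],[0,0,0,0],[0,0,0,0]])

```text
t: 21.2
eef_pos: [443.2, -43.4, 147.5]
tcp_rot: [3.141, -0.0, -0.061]
ft_force: [0.0, -0.1, -3.5]
opening: 0.544
grip_force: 30.0
```

>>> carry_out(series=[[0.26,-0.04,0,0.98],[0.26,-0.04,0,0.98],[0.26,-0.04,0,0.98],[0.26,-0.04,0,0.98],[0.26,-0.04,0,0.98]])

```text
t: 21.7
eef_pos: [508.3, -53.4, 145.9]
tcp_rot: [-3.14, 0.002, 0.457]
ft_force: [0.3, 0.8, -3.1]
opening: 0.547
grip_force: 30.0
```

>>> carry_out(series=[[0.26,-0.04,0,0.98],[0.26,-0.04,0,0.98],[0.26,-0.04,0,0.98],[0.26,-0.04,0,0.98],[0.26,-0.04,0,0.98]])

```text
t: 22.2
eef_pos: [573.3, -63.4, 145.5]
tcp_rot: [-3.139, 0.001, 0.97]
ft_force: [-0.1, -0.1, -3.9]
opening: 0.544
grip_force: 30.0
```

>>> carry_out(series=[[0.26,-0.04,0,0.98],[0.26,-0.04,0,0.98],[0.26,-0.04,0,0.98],[0.26,-0.04,0,0.98],[0.26,-0.04,0,0.98]])

```text
t: 22.7
eef_pos: [638.3, -73.5, 145.2]
tcp_rot: [-3.138, -0.0, 1.483]
ft_force: [0.1, -0.0, -3.5]
opening: 0.542
grip_force: 30.0
```

>>> carry_out(series=[[0.31,-0.04,0,1],[0,0,0,0.05],[0,0,-0.4,0],[0,0,-0.4,0],[0,0,0,0]])

```text
t: 23.2
eef_pos: [651.6, -75.0, 103.8]
tcp_rot: [-3.135, -0.002, 1.586]
ft_force: [-0.2, 0.4, -5.0]
opening: 0.544
grip_force: 30.0
```

```bash
python3 - <<'E'
from h import *
s=env.state(); p=s['eef_pos']; y=s['tcp_rot'][2]
sd=env.read_camera('side')
print(np.round(p,1),y,s['opening'],fit([p[0],p[1],y],PK(p[2]-21),'side',sd,4,.03), 'placed',fit([655,-163,1.585],PK(4),'side',sd,4,.03))
E
```

```text
[651.6 -75.  103.8] 1.5863229701458983 0.5442370187826483 (array([642.36172294, -62.72935921,   1.55983034]), np.float64(-45.781410217285156)) placed (array([ 655.68228598, -161.10441274,    1.53646907]), np.float64(-36.56708526611328))
```

>>> carry_out(series=[[0,0,-0.5,0],[0,0,-0.5,0],[0,0,-0.25,0],[0,0,0,0],[0,0,0,0]])

```text
t: 23.75
eef_pos: [654.5, -75.6, 46.1]
tcp_rot: [3.141, 0.0, 1.588]
ft_force: [0.7, 0.4, -3.7]
opening: 0.547
grip_force: 30.0
```

>>> carry_out(series=[[0,0,-0.15,0],[0,0,-0.1,0],[0,0,-0.05,0],[0,0,0,0],[0,0,0,0]])

```text
t: 24.25
eef_pos: [654.1, -75.5, 30.2]
tcp_rot: [3.141, 0.0, 1.589]
ft_force: [-0.1, 0.3, -4.6]
opening: 0.548
grip_force: 30.0
```

>>> carry_out(series=[[0,0,-0.07,0],[0,-0.04,0,0],[0,-0.03,0,0],[0,0,0,0],[0,0,0,0]])

```text
t: 24.75
eef_pos: [653.8, -78.4, 26.6]
tcp_rot: [-3.141, -0.001, 1.589]
ft_force: [-1.4, 5.7, -3.5]
opening: 0.544
grip_force: 30.0
```

>>> carry_out(series=[[0,0,-0.01,0],[0,0,0,0],[0,0,0,0],[0,0,0,0],[0,0,0.4,0]], fingers=-0.55)

```text
t: 25.25
eef_pos: [652.9, -78.9, 44.4]
tcp_rot: [-3.138, -0.001, 1.588]
ft_force: [0.1, 0.5, 0.8]
opening: 0.773
grip_force: 0.0
```

>>> carry_out(series=[[0,0,0.8,0],[0,0,0.8,0],[0,0,0.6,0],[0,0,0,0],[0,0,0,0]])

```text
t: 25.75
eef_pos: [654.0, -79.1, 156.5]
tcp_rot: [3.141, 0.0, 1.589]
ft_force: [0.2, 0.9, 0.1]
opening: 0.773
grip_force: 0.0
```

>>> carry_out(series=[[-0.26,0.16,0,-0.98],[-0.26,0.16,0,-0.98],[-0.26,0.16,0,-0.98],[-0.26,0.16,0,-0.98],[-0.26,0.16,0,-0.98]])

```text
t: 26.25
eef_pos: [587.8, -38.6, 154.5]
tcp_rot: [-3.139, 0.001, 1.071]
ft_force: [0.5, -0.4, 0.2]
opening: 0.771
grip_force: 0.0
```

>>> carry_out(series=[[-0.26,0.16,0,-0.98],[-0.26,0.16,0,-0.98],[-0.26,0.16,0,-0.98],[-0.26,0.16,0,-0.98],[-0.26,0.16,0,-0.98]])

```text
t: 26.75
eef_pos: [522.8, 1.3, 154.7]
tcp_rot: [-3.14, 0.002, 0.558]
ft_force: [-0.3, -0.4, 0.6]
opening: 0.773
grip_force: 0.0
```

>>> carry_out(series=[[-0.26,0.16,0,-0.98],[-0.26,0.16,0,-0.98],[-0.26,0.16,0,-0.98],[-0.26,0.16,0,-0.98],[-0.26,0.16,0,-0.98]])

```text
t: 27.25
eef_pos: [457.9, 41.3, 154.9]
tcp_rot: [-3.141, 0.002, 0.045]
ft_force: [0.8, -0.6, -1.0]
opening: 0.773
grip_force: 0.0
```

>>> carry_out(series=[[-0.21,0.13,0,-1],[0,0,0,0],[0,0,-0.4,0],[0,0,-0.4,0],[0,0,0,0]])

```text
t: 27.75
eef_pos: [447.8, 47.2, 114.0]
tcp_rot: [3.141, 0.004, -0.053]
ft_force: [0.2, -1.2, 0.7]
opening: 0.776
grip_force: 0.0
```

>>> carry_out(series=[[0,0,-0.5,-0.06],[0,0,-0.5,0],[0,0,-0.37,0],[0,0,0,0],[0,0,0,0]])

```text
t: 28.25
eef_pos: [448.9, 47.3, 48.1]
tcp_rot: [3.141, 0.0, -0.061]
ft_force: [-0.6, -0.2, -0.2]
opening: 0.775
grip_force: 0.0
```

>>> carry_out(series=[[0,0,0,0],[0,0,0,0],[0,0,0,0],[0,0,0,0],[0,0,0,0]], fingers=1)

```text
t: 28.75
eef_pos: [448.8, 47.6, 48.3]
tcp_rot: [3.142, -0.001, -0.062]
ft_force: [-0.4, 0.7, 7.3]
opening: 0.544
grip_force: 30.0
```

>>> carry_out(series=[[0,0,0,0],[0,0,0,0],[0,0,0,0],[0,0,0.2,0],[0,0,0.3,0]])

```text
t: 29.25
eef_pos: [448.0, 47.5, 72.9]
tcp_rot: [3.141, 0.002, -0.062]
ft_force: [-0.7, -0.3, -3.9]
opening: 0.546
grip_force: 30.0
```

>>> carry_out(series=[[0,0,0.5,0],[0,0,0.6,0],[0,0,0.4,0],[0,0,0,0],[0,0,0,0]])

```text
t: 29.75
eef_pos: [448.2, 47.5, 147.5]
tcp_rot: [3.141, -0.0, -0.062]
ft_force: [-0.4, 0.8, -4.5]
opening: 0.545
grip_force: 30.0
```

>>> carry_out(series=[[0.25,-0.05,0,0.98],[0.25,-0.05,0,0.98],[0.25,-0.05,0,0.98],[0.25,-0.05,0,0.98],[0.25,-0.05,0,0.98]])

```text
t: 30.25
eef_pos: [510.8, 34.9, 145.9]
tcp_rot: [-3.14, 0.003, 0.456]
ft_force: [0.8, 0.1, -4.0]
opening: 0.552
grip_force: 30.0
```

>>> carry_out(series=[[0.25,-0.05,0,0.98],[0.25,-0.05,0,0.98],[0.25,-0.05,0,0.98],[0.25,-0.05,0,0.98],[0.25,-0.05,0,0.98]])

```text
t: 30.75
eef_pos: [573.3, 22.4, 145.6]
tcp_rot: [-3.139, 0.002, 0.969]
ft_force: [-0.6, 0.1, -4.3]
opening: 0.547
grip_force: 30.0
```

>>> carry_out(series=[[0.25,-0.05,0,0.98],[0.25,-0.05,0,0.98],[0.25,-0.05,0,0.98],[0.25,-0.05,0,0.98],[0.25,-0.05,0,0.98]])

```text
t: 31.25
eef_pos: [635.8, 9.9, 145.3]
tcp_rot: [-3.138, 0.0, 1.482]
ft_force: [0.5, -0.8, -3.5]
opening: 0.543
grip_force: 30.0
```

>>> carry_out(series=[[0.33,-0.02,0,1],[0,0,0,0.07],[0,0,-0.4,0],[0,0,-0.4,0],[0,0,0,0]])

```text
t: 31.75
eef_pos: [650.1, 9.2, 103.9]
tcp_rot: [-3.135, -0.001, 1.587]
ft_force: [-0.0, -0.3, -4.6]
opening: 0.549
grip_force: 30.0
```

>>> carry_out(series=[[0,0,-0.5,0],[0,0,-0.5,0],[0,0,-0.25,0],[0,0,0,0],[0,0,0,0]])

```text
t: 32.25
eef_pos: [652.8, 9.0, 45.9]
tcp_rot: [3.141, 0.0, 1.589]
ft_force: [0.6, -0.4, -2.1]
opening: 0.547
grip_force: 30.0
```

>>> carry_out(series=[[0,0,-0.15,0],[0,0,-0.1,0],[0,0,-0.05,0],[0,0,0,0],[0,0,0,0]])

```text
t: 32.75
eef_pos: [652.6, 9.0, 30.3]
tcp_rot: [3.141, 0.0, 1.59]
ft_force: [-0.5, 0.2, -3.0]
opening: 0.544
grip_force: 30.0
```

>>> carry_out(series=[[0,0,-0.07,0],[0,-0.04,0,0],[0,-0.04,0,0],[0,0,0,0],[0,0,0,0]])

```text
t: 33.25
eef_pos: [652.4, 5.1, 26.6]
tcp_rot: [-3.141, -0.0, 1.59]
ft_force: [-0.6, 0.8, -4.1]
opening: 0.548
grip_force: 30.0
```

>>> carry_out(series=[[0,-0.04,-0.01,0],[0,0,0,0],[0,0,0,0],[0,0,0,0],[0,0,0,0]])

```text
t: 33.75
eef_pos: [652.4, 5.0, 26.7]
tcp_rot: [3.141, -0.002, 1.59]
ft_force: [-1.3, 15.4, 0.4]
opening: 0.544
grip_force: 30.0
```

>>> carry_out(series=[[0,0,0,0],[0,0,0,0],[0,0,0,0],[0,0,0.4,0],[0,0,0.8,0]], fingers=-0.55)

```text
t: 34.25
eef_pos: [651.2, 2.7, 84.3]
tcp_rot: [-3.137, -0.0, 1.589]
ft_force: [0.4, -0.1, 1.0]
opening: 0.774
grip_force: 0.0
```

>>> carry_out(series=[[0,0,0.4,0],[-0.02,0.67,0,0],[-0.02,0.67,0,0],[-0.02,0.67,0,0],[-0.02,0.66,0,0]])

```text
t: 34.75
eef_pos: [648.6, 137.3, 106.5]
tcp_rot: [3.141, 0.0, 1.589]
ft_force: [0.8, -0.1, -0.4]
opening: 0.777
grip_force: 0.0
```

>>> carry_out(series=[[0,0,-0.2,0],[0,0,-0.2,0],[0,0,0,0],[0,0,0,0],[0,0,0,0]])

```text
t: 35.25
eef_pos: [648.9, 135.5, 86.4]
tcp_rot: [3.141, 0.0, 1.588]
ft_force: [0.6, 1.2, 0.1]
opening: 0.774
grip_force: 0.0
```

>>> carry_out(series=[[0,0,-0.22,0],[0,0,-0.2,0],[0,0,0,0],[0,0,0,0],[0,0,0,0]])

```text
t: 35.75
eef_pos: [648.7, 136.5, 65.3]
tcp_rot: [3.141, 0.0, 1.59]
ft_force: [-0.2, -0.1, -0.8]
opening: 0.777
grip_force: 0.0
```

>>> carry_out(series=[[0,0,0,0],[0,0,0,0],[0,0,0,0],[0,0,0,0],[0,0,0,0]], fingers=1)

```text
t: 36.25
eef_pos: [648.6, 136.5, 65.2]
tcp_rot: [3.141, 0.0, 1.59]
ft_force: [0.5, -0.2, 0.6]
opening: 0.416
grip_force: 0.0
```

>>> carry_out(series=[[0,0,0,0],[0,0,0,0],[0,0,0,0],[0,0,0,0],[0,0,0,0]])

```text
t: 36.75
eef_pos: [648.3, 136.5, 65.2]
tcp_rot: [-3.141, 0.0, 1.589]
ft_force: [-2.2, 1.1, 1.5]
opening: 0.124
grip_force: 30.0
```

>>> carry_out(series=[[0,-0.16,0,0],[0,-0.16,0,0],[0.01,-0.16,0,0],[0,-0.16,0,0],[0,0,0,0]])

```text
t: 37.25
eef_pos: [649.3, 102.9, 65.1]
tcp_rot: [3.141, 0.001, 1.589]
ft_force: [0.1, -1.5, -0.3]
opening: 0.126
grip_force: 30.0
```

Now slow contact steps.

>>> carry_out(series=[[0,-0.06,0,0],[0,-0.06,0,0],[0,-0.06,0,0],[0,0,0,0],[0,0,0,0]])

```text
t: 37.75
eef_pos: [649.4, 95.2, 65.2]
tcp_rot: [3.141, 0.0, 1.59]
ft_force: [3.3, -1.4, -3.3]
opening: 0.123
grip_force: 30.0
```

>>> carry_out(series=[[0,-0.04,0,0],[0,-0.04,0,0],[0,0,0,0],[0,0,0,0],[0,0,0,0]])

```text
t: 38.25
eef_pos: [649.5, 93.0, 65.2]
tcp_rot: [3.14, -0.002, 1.59]
ft_force: [5.7, 9.4, -3.9]
opening: 0.126
grip_force: 30.0
```

>>> carry_out(series=[[-0.01,-0.01,0,-0.8],[-0.01,0,0,-0.8],[-0.01,0,0,-0.8],[0,0,0,-0.8],[0,0,0,-0.8]])

```text
t: 38.75
eef_pos: [649.9, 92.7, 65.3]
tcp_rot: [3.137, -0.004, 1.168]
ft_force: [16.4, 10.6, -9.9]
opening: 0.122
grip_force: 30.0
```

>>> carry_out(series=[[0,0,0,-0.8],[0,0,0,-0.8],[0,0,0,-0.8],[0,0,0,-0.8],[0,0,0,-0.8]])

```text
t: 39.25
eef_pos: [650.5, 92.3, 65.3]
tcp_rot: [3.138, -0.006, 0.749]
ft_force: [18.4, 8.0, -11.8]
opening: 0.123
grip_force: 30.0
```

>>> carry_out(series=[[0,0,0,-0.8],[0,0,0,-0.8],[0,0,0,-0.8],[0,0,0,-0.8],[0,0,0,-0.8]])

```text
t: 39.75
eef_pos: [650.8, 91.8, 65.3]
tcp_rot: [3.14, -0.008, 0.33]
ft_force: [19.5, 5.3, -11.3]
opening: 0.125
grip_force: 30.0
```

>>> carry_out(series=[[0,0,0,-0.8],[0,0,0,-0.3],[0,0,0,0],[0,0,0,0],[0,0,0,0]])

```text
t: 40.25
eef_pos: [650.9, 91.5, 65.3]
tcp_rot: [3.141, -0.008, 0.218]
ft_force: [19.6, 4.1, -12.0]
opening: 0.125
grip_force: 30.0
```

>>> carry_out(series=[[0,0,0,0],[0,0,0,0],[0,0,0.3,0],[0,0,0.8,0],[0,0,0.9,0]], fingers=-0.55)

```text
t: 40.75
eef_pos: [646.6, 90.9, 166.3]
tcp_rot: [-3.141, 0.003, 0.218]
ft_force: [0.8, 0.4, 0.3]
opening: 0.487
grip_force: 0.0
```

```bash
python3 - <<'E'
from h import *
im=np.mean([env.read_camera('top') for _ in range(2)],0); sd=env.read_camera('side')
for d in env.look_for('top','pack5'): print(round(d['conf'],2),np.round(np.array(d['position'])[::-1]*[512,384],1))
for n,q in(('m1',[588.6,-371,-.45]),('m2',[446.6,-371,-.45])):
    print(n,fit(q,PK(3),'top',im),fit(q,PK(3),'side',sd))
v=cv2.resize(im[125:240,195:410].astype(np.uint8),None,fx=3.7,fy=3.7,interpolation=2)[:,:,::-1]
cv2.imwrite('pics/t2.png',v)
E
```

```text
0.98 [291.5 140.3]
0.93 [269.1 138.7]
0.85 [386.2 204.4]
0.82 [385.6 160.3]
0.78 [318.4 142.3]
0.68 [376.5 115.7]
0.63 [348.6 265.7]
m1 (array([ 5.88507416e+02, -3.69890228e+02, -4.41448672e-01]), np.float64(-58.40658187866211)) (array([ 5.886e+02, -3.710e+02, -5.100e-01]), np.float64(-60.0))
m2 (array([ 4.46431389e+02, -3.70153670e+02, -4.31903178e-01]), np.float64(-58.97535705566406)) (array([ 446.6 , -371.  ,   -0.51]), np.float64(-60.0))
```

View pics/t2.png

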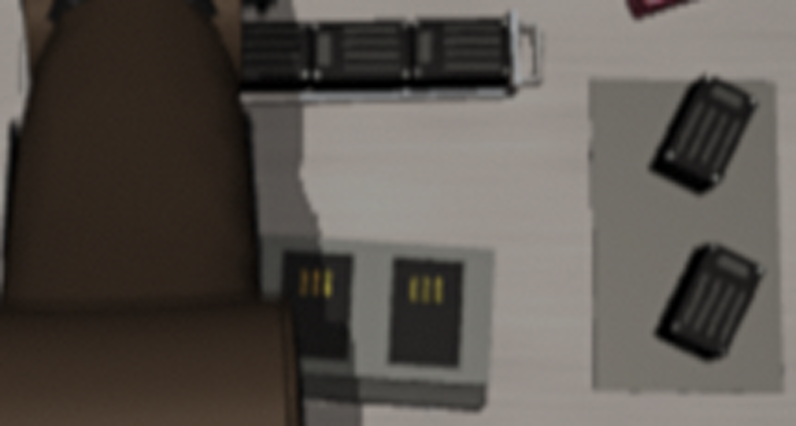

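The top view shows the three packs in the tray end to end against the end plate at crop (510,50). The two mat packs haven't moved, and bays 0 and 1 are visible and empty. Next is mat pack m2.

>>> carry_out(series=[[-0.34,-0.77,0,-0.52],[-0.34,-0.77,0,-0.52],[-0.34,-0.77,0,-0.52],[-0.34,-0.77,0,-0.52],[-0.34,-0.77,0,-0.52]])

```text
t: 41.45
eef_pos: [560.9, -102.6, 164.2]
tcp_rot: [-3.141, 0.002, -0.056]
ft_force: [0.8, -0.4, -0.4]
opening: 0.775
grip_force: 0.0
```

>>> carry_out(series=[[-0.34,-0.77,0,-0.52],[-0.34,-0.77,0,-0.52],[-0.34,-0.77,0,-0.52],[-0.34,-0.77,0,-0.52],[-0.34,-0.77,0,-0.52]])

```text
t: 41.95
eef_pos: [475.9, -295.0, 164.2]
tcp_rot: [-3.141, 0.002, -0.329]
ft_force: [0.6, -0.9, -0.0]
opening: 0.774
grip_force: 0.0
```

>>> carry_out(series=[[-0.34,-0.77,0,-0.52],[-0.34,-0.77,0,-0.52],[0,0,-0.6,0],[0,0,0,0],[0,0,0,0]])

```text
t: 42.45
eef_pos: [443.2, -370.2, 134.6]
tcp_rot: [-3.141, 0.003, -0.435]
ft_force: [0.9, -0.1, 1.2]
opening: 0.773
grip_force: 0.0
```

>>> carry_out(series=[[0.06,0,-0.6,0],[0,0,-0.7,0],[0,0,-0.6,0],[0,0,-0.29,0],[0,0,0,0]])

```text
t: 42.95
eef_pos: [446.6, -370.1, 24.9]
tcp_rot: [-3.141, 0.002, -0.434]
ft_force: [0.8, -0.2, -0.0]
opening: 0.776
grip_force: 0.0
```

>>> carry_out(series=[[0,0,0,0],[0,0,0,0],[0,0,0,0],[0,0,0,0],[0,0,0,0]], fingers=1)

```text
t: 43.45
eef_pos: [447.0, -371.3, 26.8]
tcp_rot: [3.141, -0.002, -0.436]
ft_force: [0.1, 1.8, 6.5]
opening: 0.548
grip_force: 29.8
```

>>> carry_out(series=[[0,0,0,0],[0,0,0,0],[0,0,0,0],[0,0,0.3,0],[0,0,0.4,0]])

```text
t: 43.95
eef_pos: [446.0, -370.5, 60.5]
tcp_rot: [-3.141, 0.002, -0.436]
ft_force: [1.2, -0.3, -4.0]
opening: 0.547
grip_force: 29.8
```

>>> carry_out(series=[[0,0,0.6,0],[0,0,0.6,0],[0,0,0.4,0],[0,0,0,0],[0,0,0,0]])

```text
t: 44.45
eef_pos: [446.2, -370.7, 140.2]
tcp_rot: [3.142, 0.0, -0.436]
ft_force: [0.6, 0.2, -4.3]
opening: 0.545
grip_force: 29.8
```

>>> carry_out(series=[[-0.02,0.59,0,0.45],[-0.02,0.59,0,0.45],[-0.02,0.59,0,0.45],[-0.02,0.59,0,0.45],[-0.02,0.59,0,0.45]])

```text
t: 44.95
eef_pos: [440.7, -222.0, 139.1]
tcp_rot: [-3.141, 0.003, -0.198]
ft_force: [1.0, -0.6, -3.2]
opening: 0.549
grip_force: 29.8
```

>>> carry_out(series=[[-0.02,0.59,0,0.45],[-0.02,0.59,0,0.45],[-0.02,0.58,0,0.45],[0,0,0,0],[0,0,0,0]])

```text
t: 45.45
eef_pos: [438.2, -135.0, 139.7]
tcp_rot: [-3.141, 0.002, -0.058]
ft_force: [-0.1, -0.5, -3.1]
opening: 0.55
grip_force: 29.8
```

```bash
python3 - <<'E'
from h import *
s=env.state(); p=s['eef_pos']; y=s['tcp_rot'][2]
print(np.round(p,1),y,s['opening'])
for z in (22,23.5): print(fit([437,-135,y],PK(p[2]-z),'side',env.read_camera('side'),3,.02))
snap('side','s4.png',(110,230,210,330),5)
E
```

```text
[ 438.2 -135.   139.7] -0.05768354645502494 0.5499723952254397
(array([ 4.35254005e+02, -1.28675632e+02, -1.04522001e-01]), np.float64(-48.14515686035156))
(array([ 4.35829371e+02, -1.32464845e+02, -5.95486578e-02]), np.float64(-48.22023010253906))
```

View pics/s4.png

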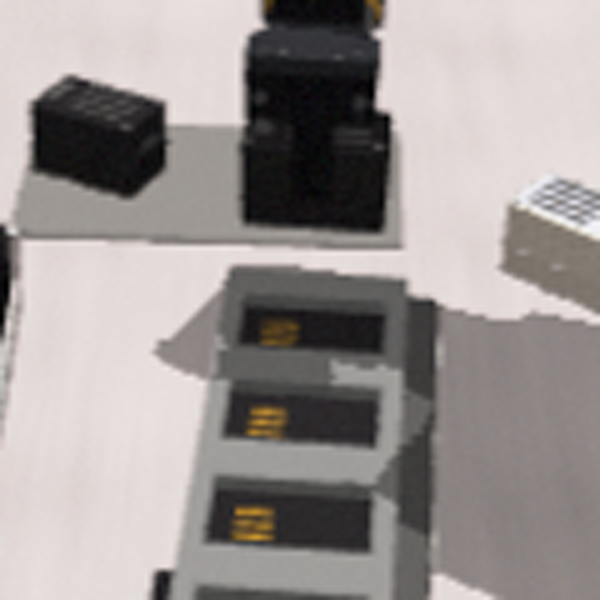

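The side view shows the pack centred in the fingers, facing bay 0. Its bottom edge spans crop columns 244–386. Lowering it now.

>>> carry_out(series=[[0,0,-0.5,0],[0,0,-0.6,0],[0,0,-0.38,0],[0,0,0,0],[0,0,0,0]])

```text
t: 46.1
eef_pos: [438.6, -136.0, 66.7]
tcp_rot: [-3.141, 0.001, -0.06]
ft_force: [0.0, -1.0, -3.9]
opening: 0.547
grip_force: 29.8
```

>>> carry_out(series=[[0,0,-0.1,0],[0,0,-0.06,0],[0,0,0,0],[0,0,0,0],[0,0,0,0]])

```text
t: 46.6
eef_pos: [438.8, -135.9, 59.5]
tcp_rot: [3.141, -0.001, -0.059]
ft_force: [-4.3, -3.0, 7.4]
opening: 0.544
grip_force: 30.0
```

>>> carry_out(series=[[-0.03,0,0,0],[0,0,0,0],[0,0.01,0,0],[0,0,-0.02,0],[0,0,0,0]])

```text
t: 47.1
eef_pos: [436.9, -134.9, 57.4]
tcp_rot: [-3.141, 0.001, -0.059]
ft_force: [0.4, 0.7, -3.8]
opening: 0.548
grip_force: 30.0
```

Free again, so it's entering the bay.

>>> carry_out(series=[[0,0,-0.06,0],[0,0,-0.06,0],[0,0,-0.03,0],[0,0,0,0],[0,0,0,0]])

```text
t: 47.6
eef_pos: [437.6, -135.1, 50.3]
tcp_rot: [3.141, -0.001, -0.059]
ft_force: [3.5, 0.8, 1.7]
opening: 0.547
grip_force: 30.0
```

>>> carry_out(series=[[0,0,0,0],[0,0,0,0],[0,0,0,0],[0,0,0.4,0],[0,0,0.6,0]], fingers=-0.6)

```text
t: 48.1
eef_pos: [436.2, -134.7, 99.6]
tcp_rot: [-3.14, 0.003, -0.059]
ft_force: [-0.1, 0.4, -0.1]
opening: 0.792
grip_force: 0.0
```

>>> carry_out(series=[[0,0,0.6,0],[0,0,0.5,0],[-0.1,0.9,0,0],[-0.1,0.9,0,0],[-0.1,0.9,0,0]])

```text
t: 48.6
eef_pos: [421.5, 1.1, 155.3]
tcp_rot: [3.141, -0.0, -0.06]
ft_force: [0.4, 0.2, -0.2]
opening: 0.8
grip_force: 0.0
```

```bash
python3 - <<'E'
from h import *
im=np.mean([env.read_camera('top') for _ in range(2)],0)
print(env.state()['eef_pos'])
print('b0',fit([437,-135,-.06],PK(26),'top',im,3,.03))
print('m1',fit([588.6,-370.5,-.44],PK(3),'top',im))
for d in env.look_for('top','pack5'): print(round(d['conf'],2),np.round(np.array(d['position'])[::-1]*[512,384],1))
v=cv2.resize(im[100:240,200:410].astype(np.uint8),None,fx=3.7,fy=3.7,interpolation=2)[:,:,::-1]
cv2.imwrite('pics/t3.png',v)
E
```

```text
[420.69657963   3.7182953  155.22500409]
b0 (array([ 4.37134593e+02, -1.36360922e+02, -5.97889349e-02]), np.float64(-43.53939437866211))
m1 (array([ 5.88676585e+02, -3.70520291e+02, -4.43009079e-01]), np.float64(-57.493385314941406))
0.95 [313.5 210.6]
0.88 [265.7 138.8]
0.72 [386.6 159.7]
0.65 [347.  264.7]
0.64 [316.6 140.2]
```

View pics/t3.png

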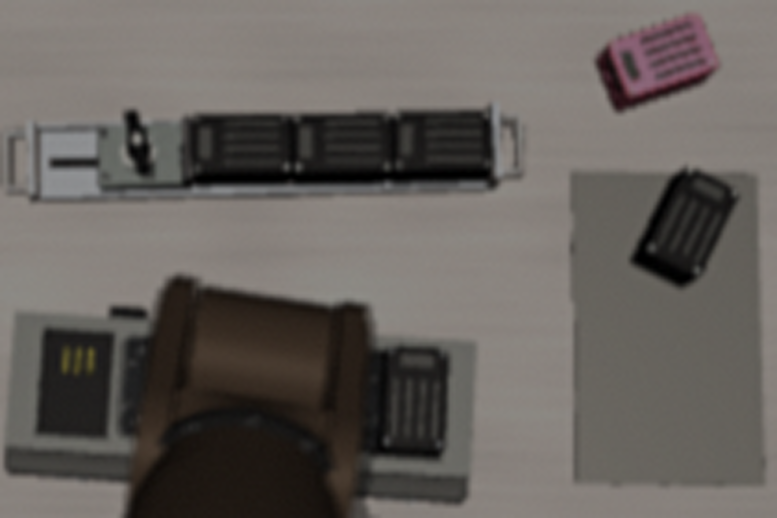

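The top view shows the stop snug against the row with its knob turned across (crop 137,140). One pack is seated in bay 0, and the last mat pack is at crop (688,228). Next is m1.

>>> carry_out(series=[[0.33,-0.74,0,-0.37],[0.33,-0.74,0,-0.37],[0.33,-0.74,0,-0.37],[0.33,-0.74,0,-0.37],[0.33,-0.74,0,-0.37]])

```text
t: 49.25
eef_pos: [504.7, -188.0, 155.0]
tcp_rot: [3.141, 0.0, -0.255]
ft_force: [1.1, 0.9, -0.2]
opening: 0.802
grip_force: 0.0
```

>>> carry_out(series=[[0.33,-0.74,0,-0.37],[0.33,-0.74,0,-0.37],[0.33,-0.74,0,-0.37],[0.33,-0.74,0,-0.37],[0.33,-0.74,0,-0.37]])

```text
t: 49.75
eef_pos: [586.6, -373.1, 154.8]
tcp_rot: [3.141, 0.0, -0.449]
ft_force: [-0.3, 0.2, 0.5]
opening: 0.802
grip_force: 0.0
```

>>> carry_out(series=[[0,0,-0.5,0],[0,0,0,0],[0,0,0,0],[0,0,0,0],[0,0,0,0]])

```text
t: 50.25
eef_pos: [587.2, -369.9, 131.5]
tcp_rot: [3.141, -0.001, -0.446]
ft_force: [-0.1, -1.2, -0.1]
opening: 0.799
grip_force: 0.0
```

>>> carry_out(series=[[0.03,0,-0.6,0],[0,0,-0.7,0],[0,0,-0.6,0],[0,0,-0.22,0],[0,0,0,0]])

```text
t: 50.75
eef_pos: [588.3, -369.6, 23.6]
tcp_rot: [-3.141, 0.002, -0.446]
ft_force: [-0.5, -0.5, 0.6]
opening: 0.798
grip_force: 0.0
```

>>> carry_out(series=[[0,0,0,0],[0,0,0,0],[0,0,0,0],[0,0,0,0],[0,0,0,0]], fingers=1)

```text
t: 51.25
eef_pos: [588.9, -370.3, 25.3]
tcp_rot: [3.141, -0.001, -0.446]
ft_force: [-1.6, 0.7, 6.2]
opening: 0.55
grip_force: 29.8
```

>>> carry_out(series=[[0,0,0,0],[0,0,0,0],[0,0,0,0],[0,0,0.3,0],[0,0,0.4,0]])

```text
t: 51.75
eef_pos: [587.9, -369.6, 59.1]
tcp_rot: [-3.141, 0.002, -0.446]
ft_force: [0.6, -0.4, -3.5]
opening: 0.549
grip_force: 29.8
```

>>> carry_out(series=[[0,0,0.6,0],[0,0,0.6,0],[0,0,0.6,0],[0,0,0,0],[0,0,0,0]])

```text
t: 52.25
eef_pos: [588.3, -369.8, 149.3]
tcp_rot: [3.141, -0.0, -0.446]
ft_force: [-0.0, 0.6, -4.8]
opening: 0.552
grip_force: 29.8
```

>>> carry_out(series=[[-0.23,0.7,0,0.31],[-0.23,0.7,0,0.31],[-0.23,0.7,0,0.31],[-0.23,0.7,0,0.31],[-0.23,0.7,0,0.31]])

```text
t: 52.75
eef_pos: [529.5, -193.3, 147.4]
tcp_rot: [-3.141, 0.003, -0.283]
ft_force: [0.1, 0.2, -3.5]
opening: 0.551
grip_force: 29.8
```

>>> carry_out(series=[[-0.23,0.7,0,0.31],[-0.23,0.7,0,0.31],[-0.23,0.7,0,0.31],[-0.23,0.7,0,0.31],[-0.23,0.7,0,0.31]])

```text
t: 53.25
eef_pos: [472.0, -18.6, 147.9]
tcp_rot: [-3.142, 0.003, -0.12]
ft_force: [1.2, 0.7, -2.7]
opening: 0.55
grip_force: 29.8
```

>>> carry_out(series=[[-0.23,0.7,0,0.31],[-0.27,0.65,0,0.28],[0,0,0,0],[0,0,0,0],[0,0,0,0]])

```text
t: 53.75
eef_pos: [448.6, 47.0, 148.6]
tcp_rot: [3.141, 0.001, -0.06]
ft_force: [-0.2, 0.3, -3.6]
opening: 0.548
grip_force: 29.8
```

>>> carry_out(series=[[0,0,0,0],[0,0,-0.5,0],[0,0,-0.5,0],[0,0,-0.4,0],[0,0,0,0]])

```text
t: 54.25
eef_pos: [447.7, 46.8, 77.2]
tcp_rot: [3.141, 0.004, -0.061]
ft_force: [-0.5, 0.5, -3.0]
opening: 0.545
grip_force: 29.8
```

>>> carry_out(series=[[0,0.02,-0.2,0],[0,0,-0.15,0],[0,0,-0.08,0],[0,0,0,0],[0,0,0,0]])

```text
t: 54.75
eef_pos: [448.7, 48.5, 57.9]
tcp_rot: [3.141, -0.0, -0.06]
ft_force: [0.3, 0.3, -3.4]
opening: 0.546
grip_force: 29.8
```

Entered freely; lower the rest and release.

>>> carry_out(series=[[0,0,-0.08,0],[0,0,-0.07,0],[0,0,-0.04,0],[0,0,0,0],[0,0,0,0]])

```text
t: 55.25
eef_pos: [448.5, 48.5, 48.2]
tcp_rot: [3.142, -0.0, -0.06]
ft_force: [-0.3, 0.2, 0.5]
opening: 0.546
grip_force: 29.8
```

>>> carry_out(series=[[0,0,0,0],[0,0,0,0],[0,0,0,0],[0,0,0.4,0],[0,0,0.6,0]], fingers=-0.6)

```text
t: 55.75
eef_pos: [447.9, 48.5, 97.7]
tcp_rot: [3.141, 0.003, -0.06]
ft_force: [0.1, 0.7, 0.4]
opening: 0.798
grip_force: 0.0
```

>>> carry_out(series=[[0,0,0.8,0],[0,0,0.8,0],[0,-0.9,0,0],[0,-0.9,0,0],[0,-0.9,0,0]])

```text
t: 56.25
eef_pos: [448.5, -87.8, 178.7]
tcp_rot: [3.141, -0.001, -0.058]
ft_force: [0.3, 0.7, -1.0]
opening: 0.801
grip_force: 0.0
```

>>> carry_out(series=[[-0.1,-0.9,0,0],[-0.1,-0.9,0,0],[-0.1,-0.9,0,0],[-0.1,-0.9,0,0],[-0.1,-0.9,0,0]])

```text
t: 56.75
eef_pos: [422.9, -313.4, 178.2]
tcp_rot: [3.141, -0.0, -0.06]
ft_force: [0.7, 0.1, 0.7]
opening: 0.8
grip_force: 0.0
```

>>> carry_out(series=[[-0.1,-0.9,0,0],[-0.1,-0.9,0,0],[-0.1,-0.9,0,0],[-0.1,-0.5,0,0],[0,0,0,0]])

```text
t: 57.25
eef_pos: [402.5, -474.3, 177.4]
tcp_rot: [3.141, 0.0, -0.063]
ft_force: [0.1, 1.7, -0.3]
opening: 0.796
grip_force: 0.0
```

```bash
python3 - <<'E'
from h import *
im=np.mean([env.read_camera('top') for _ in range(2)],0); sd=env.read_camera('side')
for n,q,z in(('b0',[437.2,-135,-.06],26),('b2',[448.4,48,-.06],26),('t1',[655,-163,1.59],4),('t2',[653.5,-79,1.59],4),('t3',[652,5,1.59],4)):
    x,f=fit(q,PK(z),'top',im,2,.02); x2,f2=fit(q,PK(z),'side',sd,2,.02); print(n,np.round(x,2),round(f),np.round(x2,2),round(f2))
a=cv2.resize(im[125:240,195:410].astype(np.uint8),(600,321),interpolation=2)
b=cv2.resize(sd[130:270,160:320],(320,280),interpolation=2); b=np.pad(b,((0,0),(0,280),(0,0)))
cv2.imwrite('pics/t4.png',np.vstack([a,b])[:599,:,::-1] if 0 else np.vstack([a[:318],b])[:,:,::-1])
E
```

```text
b0 [ 4.3595e+02 -1.3240e+02 -7.0000e-02] -48 [ 4.3388e+02 -1.3761e+02 -6.0000e-02] -48
b2 [ 4.4797e+02  4.7400e+01 -6.0000e-02] -52 [ 4.4648e+02  4.4790e+01 -1.4000e-01] -49
t1 [ 657.65 -166.99    1.65] -50 [ 657.88 -159.52    1.51] -52
t2 [654.74 -75.13   1.6 ] -41 [655.08 -82.16   1.47] -45
t3 [652.99  10.63   1.57] -48 [6.5343e+02 3.9000e-01 1.4800e+00] -43
```

View pics/t4.png

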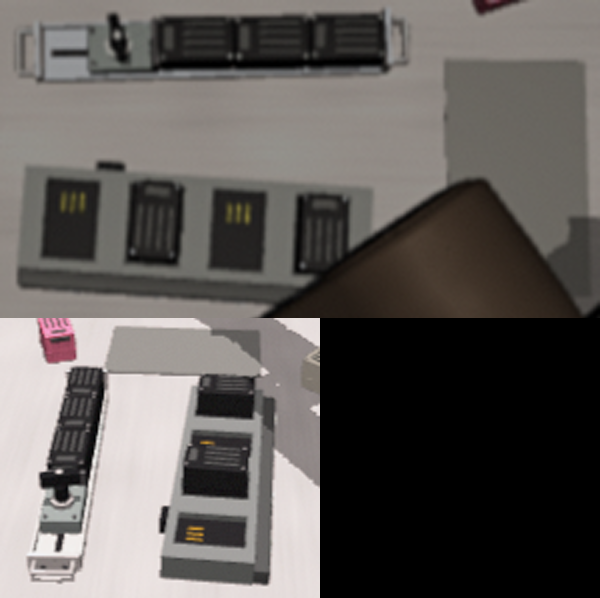

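The final views show everything in place. The three packs stand gapless in the tray, with the stop against them and its knob turned across. Packs are seated in bays 0 and 2, the mat is empty and the bystanders are untouched.

```bash
python3 -c "
from h import *
print(env.job_done())"
```

```text
the job is handed in; nothing more can be done
None
```

I handed the job in at about 57 s: the three charged packs are in a gapless row in the tray with the stop snug and its knob clamped (about 1.37 rad), and both mat packs are seated in bays 0 and 2; no pack was lying skew, and no verdict came back.

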